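# Hang the saddle caddy on the sink rail and slide it home

## Robot

A 7-joint arm with a two-finger parallel gripper is mounted at the origin on a cart in front of the work surface, level with it; the furniture and walls round the work are solid. World frame = base frame: x ahead of the robot, y to its left, z up, the work surface at z = 0. Lengths are in m, angles in rad, forces in N, time in s.
With the tool pointing down it reaches from about 0.35 to 0.9 m from the base axis. Payload 19.9 kg.
Tool frame: the origin (TCP) lies between the finger pads; the fingertips stand 19 mm ahead of it and the grasp point (between the pads) is the TCP; z points along the fingers, y is the direction in which the jaws open and shut (so a half turn about z gives the same grasp; the last joint's range is limited). The gripper opens to 94 mm and grips with 3 to 60 N. Pads are 16 mm wide; open, the fingers measure 119 mm over their backs; the gripper's body (75 mm by 177 mm) begins 78 mm behind the grasp point.
Start: joints at [-1.188, 0.417, -0.01, 1.614, 0.005, 1.111, -0.053], TCP at [0.257, 0.57, 0.224] pointing down, gripper open.
Joint ranges: [-2.81, 2.81], [-0.39, 2.02], [-1.27, 1.25], [0.06, 2.57], [-1.19, 4.33], [0.19, 2], [-2.82, 2.82]. Speed limits (rad/s): [1.89, 1.89, 2.39, 2.39, 3.01, 3.01, 3.01].

## Interface

Orientations are given as a 3x3 rotation matrix whose columns are the frame's x, y, z axes.
In Python, from rig import robot gives the robot as it stands. Calls block until the motion is done:
- robot.move_ptp(position, orientation): joint-space move of the TCP to a pose.
- robot.move_linear(position, velocity=0.15, frame=None, threshold=None): straight line of the TCP; frame=None keeps the orientation; velocity is the mean speed in m/s. With threshold (N) it stops when the force on the tool has changed by that much, and returns True; else False.
- robot.goto_joints(angles): joint-space move.
- robot.gripper_to(opening): finger opening in m; the grip force is fixed at half the most; returns when the fingers have stopped.
- robot.pause(seconds).
- robot.ik(position, orientation): joint angles nearest the present ones, or None.
- robot.get_state(): the state.
- robot.grab_frame(name): name is "side" or "top"; returns the picture (480x640x3 uint8, red, green, blue); there is no depth.
- robot.camera_info(name): a dict with "fx", "fy", "cx", "cy" (pixels), "rvec" (rotation vector, rad) and "tvec" (3), from world to camera coordinates, as OpenCV has them. Camera axes: x right, y down, z forward; pixel columns grow to the right and rows downward; lengths in m; the calibration is good to about 2 mm. A picture is of the moment at which its call begins. camera_info takes no time and is no camera call.
A pose or a line that the arm cannot do raises robot.PlanningError and nothing moves.
- robot.sign_off(): hands the job in, once; it reports no verdict.
The state is a dict: "time": time; "qpos": joint angles; "joint_vel": joint speeds; "effort": joint torques, N m; "ee_pos": TCP position; "tool_rot": TCP orientation; "force": force on the tool from outside, world axes, zero at the start; "moment": the same for the moment, N m; "opening": finger opening in m.
Only numpy, scipy, OpenCV 4.12 (cv2) and the standard library are available. Lean on these libraries where they do the work, as an engineer would, in place of code of your own. Each camera call takes 0.05 s, during which the arm holds its last target. There are 200 camera calls.

## Task

Hang the steel saddle caddy over the open part of the rail's horizontal bar, so that it straddles the bar with one tray on each side: set it down gently rather than dropping it, and let go of it there. Then slide it along the bar, partly under the little shelf, until it is fully home against the upright that carries the shelf, and leave it hanging straight. Do not move the egg timer on the shelf or the things standing about.

Things in the scene. Friction and masses are not known exactly. Their poses are not given: they have to be found in the camera images.
- caddy: Loose caddy of 4 mm bent steel sheet, 0.25 kg, an upside-down U seen along its y: 110 mm long (y), 105 tall. Flat side plates facing +x and -x, 48 mm over their outsides, 40 inside, 81 high, joined by a half-round arch above. A 20 mm high tray along each foot reaches x = 54 mm. Ends (y = -55, +55) open. Origin: centre of underside, z up. Symmetric under a half turn; stands on the worktop at first.
- caddy_seat (a point): The middle of the underside of the caddy's arch, 101 mm above the caddy's origin: the line that rests on the bar. Axes as the caddy's.
- bar: Fixed level steel bar of the rail, a round rod 16 mm thick along its y axis, its axis 150 mm above the worktop, 280 mm between the axes of the two wooden uprights. Origin: on the worktop under the middle of the bar; x across the bar, z up.
- bar_top (a point): Middle of the bar's top line, 158 mm above the worktop. Axes as the bar's.
- shelf_end: Fixed wooden upright at one end of the bar (bar y = +140 or -140 mm) that carries a small shelf. Origin: on the worktop on its axis; axes as the bar's. A boss (52 mm diameter) round the bar, 13 mm from the axis, is the stop: a caddy touching it has its middle 68 mm from this origin. Shelf: 45 mm from the axis along the bar, 60 across; 186 to 198 mm high, things on it up to 241.
- plain_end: Fixed wooden upright without a shelf at the other end of the bar, 172 mm tall, with the same boss round the bar (13 mm from the axis along the bar). Origin: on the worktop, on its axis.
- salt: Salt shaker, 44 mm across, 90 mm tall, on the worktop; origin at its underside. To be left alone.
- timer: Round egg timer, 66 mm across, 43 mm tall, loose on the shelf; origin at its underside. To be left alone.
- jam: Jam jar, 69 mm across, 99 mm tall, on the worktop; origin at its underside. To be left alone.
- tin: Food tin, 75 mm across, 110 mm tall, on the worktop; origin at its underside. To be left alone.
- jug: White milk jug, 67 x 103 x 85 mm, on the worktop; origin at its underside. To be left alone.
- glass_tumbler: Clear tumbler, 81 mm across, 91 mm tall, on the worktop; origin at its underside. To be left alone.
There are look-alikes about, which are no part of the job. What is shaped like the shelf_end but yellow is not meant.

How it is judged:
By the outcome, as a careful person would: the job done as asked, in the order asked, and still so for the second after the job is handed in, with the robot touching nothing.
It also fails if it takes over 64 s, if anything falls off the work surface, if the arm or the gripper's body presses on something with over 40 N, if the wrist force passes 120 N, or if a joint passes its speed limit or range.

## Working session

There is one attempt and no reset: what is moved stays moved. The work goes in short steps, each a Python script; the robot and the scene stay as the last script left them, time stands still between calls to the robot, and variables do not carry over. Pictures are saved under pics/ and viewed, about 8 in all and at most 12, crops included, and the job is handed in when it is done.

```bash
ls; mkdir -p pics; python3 - <<'E'
from rig import robot
import cv2
for n in ("side","top"):
    im=robot.grab_frame(n); cv2.imwrite(f"pics/{n}0.png",im[:,:,::-1]); print(n,robot.camera_info(n))
print(robot.get_state())
E
```

```text
pics
side {'fx': 603.7316814607909, 'fy': 603.7316814607909, 'cx': 335.8395542810484, 'cy': 241.09672567919534, 'rvec': array([ 0.77679174, -2.44644195,  1.30049447]), 'tvec': array([0.56434118, 0.21151142, 1.78426847])}
top {'fx': 541.6017846017161, 'fy': 541.6017846017161, 'cx': 309.5362804610793, 'cy': 251.27010114971807, 'rvec': array([ 2.03416941, -1.53504135,  0.55870066]), 'tvec': array([0.00748257, 0.56095753, 1.51755613])}
{'time': 0.1, 'qpos': array([-1.1885108 ,  0.41790715, -0.01029753,  1.61408901,  0.00469005,
        1.11067917, -0.05299438]), 'joint_vel': array([ 1.65495835e-03, -5.30213201e-04, -4.89306572e-05, -1.53237964e-03,
       -7.08336111e-04, -2.27582206e-04,  2.11660780e-04]), 'effort': array([ 2.35633001e-03, -8.52582479e+01,  6.41278289e-01, -4.26690280e+01,
       -4.86030313e-02,  1.63598353e-02,  9.43126588e-05]), 'ee_pos': array([0.25689309, 0.56943296, 0.22390279]), 'tool_rot': array([[-9.11540506e-01,  4.11210132e-01, -3.64128938e-04],
       [ 4.11210286e-01,  9.11539967e-01, -9.94309256e-04],
       [-7.69519604e-05, -1.05608673e-03, -9.99999439e-01]]), 'force': array([-0.48911331,  0.12506464,  0.18573299]), 'moment': array([0.02775698, 0.00918916, 0.00602279]), 'opening': 0.09396551029815647}
```

View pics/top0.png

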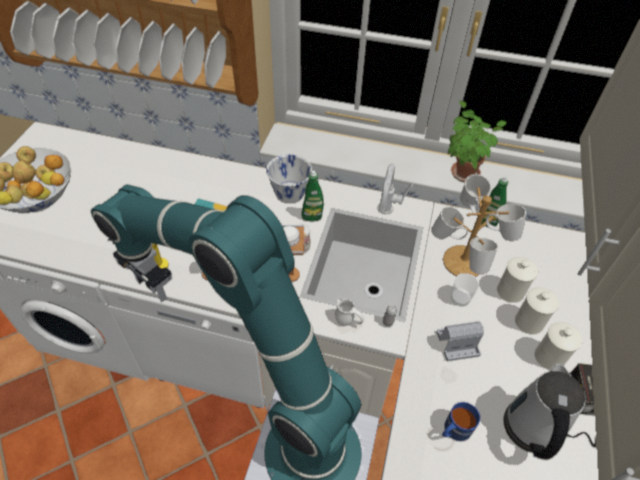

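View pics/side0.png

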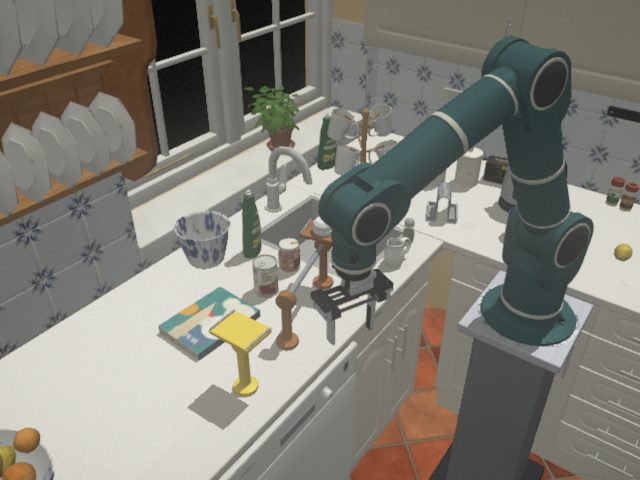

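Top view: the caddy is near (460,340) and the tumbler near (450,377). The arm hides the rail, whose side-view uprights are at about (287,320) and (322,255). I'll compute rough positions, then swing the arm clear.

```bash
cat > h.py <<'E'
import numpy as np, cv2
from rig import robot
def cam(n):
    c=robot.camera_info(n); K=np.array([[c["fx"],0,c["cx"]],[0,c["fy"],c["cy"]],[0,0,1.]])
    return K,np.array(c["rvec"]),np.array(c["tvec"])
def ray(n,uv):
    K,r,t=cam(n); R=cv2.Rodrigues(r)[0]
    return -R.T@t, R.T@np.linalg.solve(K,[uv[0],uv[1],1.])
def onz(n,uv,z):
    o,d=ray(n,uv); return o+d*(z-o[2])/d[2]
def two(a,b):  # side uv, top uv
    o1,d1=ray("side",a); o2,d2=ray("top",b); d1/=np.linalg.norm(d1); d2/=np.linalg.norm(d2)
    s=np.linalg.lstsq(np.c_[d1,-d2],o2-o1,rcond=None)[0]
    p,q=o1+s[0]*d1,o2+s[1]*d2
    return (p+q)/2,np.linalg.norm(p-q)
def px(n,p):
    K,r,t=cam(n); return cv2.projectPoints(np.atleast_2d(np.float64(p)),r,t,K,None)[0][:,0]
def down(yaw): # jaw axis (tool y) at angle yaw in world
    y=np.array([np.cos(yaw),np.sin(yaw),0]); z=np.array([0,0,-1.]); return np.c_[np.cross(y,z),y,z]
def shot(n,name,box=None,s=1):
    im=robot.grab_frame(n)[:,:,::-1]; cv2.imwrite(f"pics/{name}_full.png",im)
    if box: im=im[box[1]:box[3],box[0]:box[2]]
    cv2.imwrite(f"pics/{name}.png",cv2.resize(im,None,fx=s,fy=s,interpolation=cv2.INTER_CUBIC))
E
python3 - <<'E'
from h import *
np.set_printoptions(precision=3,suppress=True)
print("cad",onz("top",(462,330),.1),onz("side",(445,190),.1))
print("tumbler",onz("top",(450,377),.0))
print("jam/salt jug",onz("top",(345,320),0),onz("top",(388,322),0))
print("ups",onz("side",(287,342),0),onz("side",(322,285),0),"yellow",onz("side",(245,386),0))
print("cams",ray("side",(0,0))[0],ray("top",(0,0))[0])
q=robot.get_state()["qpos"]; q[1]=-.1; q[3]=1.6; 
robot.goto_joints(q); q[0]=0.9; robot.goto_joints(q)
print(robot.get_state()["ee_pos"],robot.get_state()["time"])
shot("top","top1",(180,180,500,420),2.5); shot("side","side1",(150,150,470,390),2.5)
E
```

```text
cad [ 0.447 -0.35   0.1  ] [ 0.455 -0.356  0.1  ]
tumbler [ 0.335 -0.347  0.   ]
jam/salt jug [0.445 0.011 0.   ] [ 0.477 -0.127  0.   ]
ups [0.497 0.51  0.   ] [0.566 0.249 0.   ] yellow [0.484 0.697 0.   ]
cams [-0.29   1.447  1.171] [-0.509 -0.116  1.531]
[ 0.34  -0.469  0.55 ] 4.8333
```

View pics/top1.png

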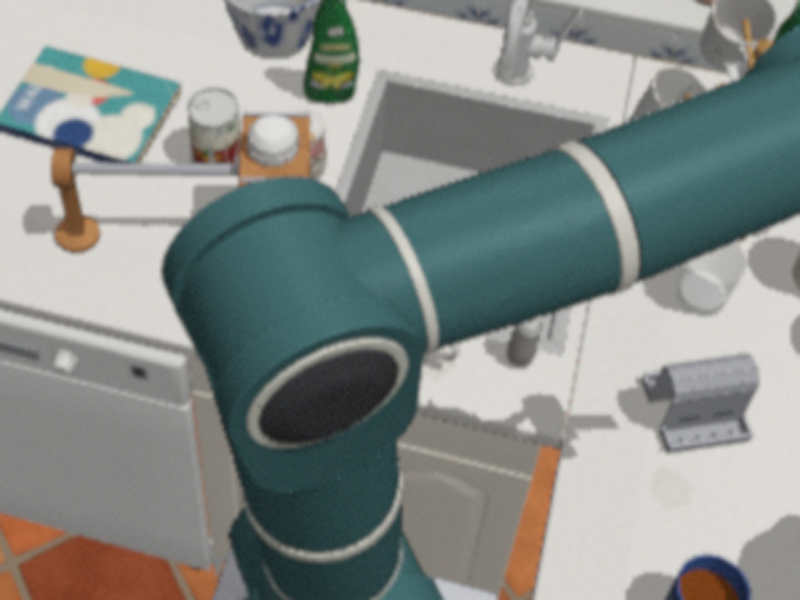

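View pics/side1.png

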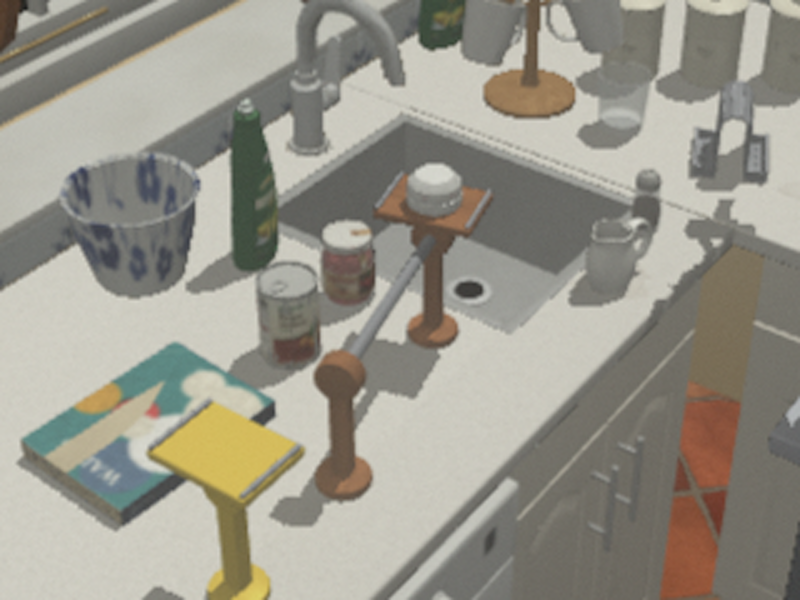

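Side crop: rail plain end boss (340,373), shelf upright base (432,330), tin (288,312), jam (350,262), tumbler (620,95), caddy seen end-on at (735,135). Top crop: the caddy is at (705,400) and the bar runs (75,168) to (237,170). Next I'll enlarge the caddy and mask the rail.

```bash
python3 - <<'E'
from h import *
np.set_printoptions(precision=4,suppress=True)
t=cv2.imread("pics/top1_full.png"); s=cv2.imread("pics/side1_full.png")
a=cv2.resize(t[310:370,425:495],None,fx=8,fy=8,interpolation=cv2.INTER_CUBIC)[:, :400+0] if 0 else cv2.resize(t[312:367,430:490],(480,440),interpolation=cv2.INTER_CUBIC)
b=cv2.resize(s[177:227,420:460],(320,400),interpolation=cv2.INTER_CUBIC)
b=cv2.copyMakeBorder(b,0,40,0,0,cv2.BORDER_CONSTANT)
cv2.imwrite("pics/cad.png",np.hstack([a,b]))
# wood mask in the side view
hsv=cv2.cvtColor(s,cv2.COLOR_BGR2HSV)
m=cv2.inRange(hsv,(3,90,40),(13,230,220)); m[:, :270]=0; m[:,350:]=0; m[350:]=0; m[:215]=0
n,l,st,c=cv2.connectedComponentsWithStats(m)
for i in range(1,n):
    if st[i,4]>40: print("side wood",st[i],c[i])
for v in range(315,336,5): print("plain post row",v,np.flatnonzero(m[v])[[0,-1]])
for v in range(255,275,5): print("shelf post row",v,np.flatnonzero(m[v,305:])[[0,-1]]+305)
ht=cv2.cvtColor(t,cv2.COLOR_BGR2HSV); mt=cv2.inRange(ht,(3,90,40),(15,230,220)); mt[:, :195]=0; mt[:,310:]=0; mt[285:]=0; mt[:215]=0
n,l,st,c=cv2.connectedComponentsWithStats(mt)
for i in range(1,n):
    if st[i,4]>40: print("top wood",st[i],c[i])
# bar centre by gray profile: top view columns, side view rows
g=cv2.cvtColor(t,cv2.COLOR_BGR2GRAY).astype(int)
for u in range(215,275,10): print("top col",u,g[240:256,u])
g=cv2.cvtColor(s,cv2.COLOR_BGR2GRAY).astype(int)
for v in (256,264,272,280,286): 
    u0=int(319-(v-250)*.62-12); print("side row",v,u0,g[v,u0:u0+26])
E
```

```text
side wood [300 220  14  18 102] [307.7157 230.6176]
side wood [320 225  24  18 150] [333.46   234.5733]
side wood [314 276  19  11 111] [323.8198 281.2523]
side wood [279 291  16  11  92] [287.6957 294.9348]
side wood [284 333  14  15 110] [291.5909 341.0909]Traceback (most recent call last):
  File "<stdin>", line 14, in <module>
IndexError: index 0 is out of bounds for axis 0 with size 0
```

View pics/cad.png

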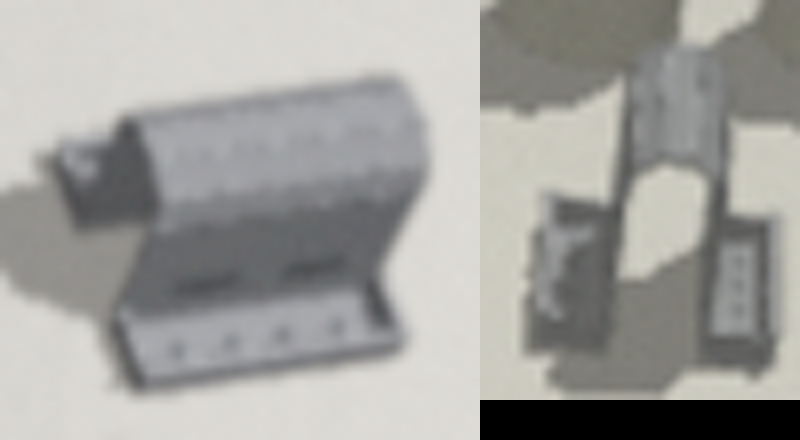

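The enlarged caddy, in top crop: front tray bottom edge runs (140,389) to (404,354). In the side part: near-end foot corners are at (528,350) and (768,372), and the near arch top is at about (665,165).

```bash
python3 - <<'E'
from h import *
np.set_printoptions(precision=4,suppress=True,linewidth=150)
T=lambda u,v:(430+(u+.5)/8-.5,312+(v+.5)/8-.5)
S=lambda u,v:(420+(u-480+.5)/8-.5,177+(v+.5)/8-.5)
for p in ((140,389),(404,354)): print("tray bottom",onz("top",T(*p),0))
for p in ((528,350),(768,372)): print("near feet",onz("side",S(*p),0))
print("far top",onz("side",S(683,45),.105))
t=cv2.imread("pics/top1_full.png"); s=cv2.imread("pics/side1_full.png")
hsv=cv2.cvtColor(s,cv2.COLOR_BGR2HSV); 
for u,v in ((286,299),(287,325),(287,341),(323,260),(323,282)): print(u,v,hsv[v,u])
m=((hsv[...,0]<18)&(hsv[...,1]>85)).astype(np.uint8)
for v in range(310,335,6): print("plain row",v,np.flatnonzero(m[v,270:305])[[0,-1]]+270)
for v in range(252,275,6): print("shelf row",v,np.flatnonzero(m[v,308:345])[[0,-1]]+308)
for r in ((270,285,305,352),(308,270,345,292),(298,215,350,245)):
    ys,xs=np.nonzero(m[r[1]:r[3],r[0]:r[2]]); print(r,"x",xs.min()+r[0],xs.max()+r[0],"y",ys.min()+r[1],ys.max()+r[1])
ht=cv2.cvtColor(t,cv2.COLOR_BGR2HSV); mt=((ht[...,0]<18)&(ht[...,1]>85)).astype(np.uint8)
for r in ((195,230,228,290),(270,220,310,260)):
    w=mt[r[1]:r[3],r[0]:r[2]]; ys,xs=np.nonzero(w); print("top",r,"x",xs.min()+r[0],xs.max()+r[0],"y",ys.min()+r[1],ys.max()+r[1])
    for v in range(0,w.shape[0],5):
        k=np.flatnonzero(w[v]); 
        if len(k): print(" ",v+r[1],k[[0,-1]]+r[0])
g=cv2.cvtColor(t,cv2.COLOR_BGR2GRAY).astype(int)
for u in range(215,275,14): print("top col",u,g[240:256,u])
g=cv2.cvtColor(s,cv2.COLOR_BGR2GRAY).astype(int)
for v in (256,264,272,280,286): 
    u0=int(319-(v-250)*.62-12); print("side row",v,u0,g[v,u0:u0+26])
E
```

```text
tray bottom [ 0.3901 -0.3316  0.    ]
tray bottom [ 0.4344 -0.4305  0.    ]
near feet [ 0.4818 -0.2782  0.    ]
near feet [ 0.3851 -0.3262  0.    ]
far top [ 0.4779 -0.4002  0.105 ]
286 299 [ 13  77 100]
287 325 [ 14  83 105]
287 341 [ 14  83 107]
323 260 [11 76 94]
323 282 [ 13 100 120]Traceback (most recent call last):
  File "<stdin>", line 12, in <module>
IndexError: index 0 is out of bounds for axis 0 with size 0
```

```bash
python3 - <<'E'
from h import *
np.set_printoptions(precision=4,suppress=True,linewidth=150)
t=cv2.imread("pics/top1_full.png"); s=cv2.imread("pics/side1_full.png")
def rows(m,r,step=5):
    w=m[r[1]:r[3],r[0]:r[2]]
    print(r,[(v+r[1],*(np.flatnonzero(w[v])[[0,-1]]+r[0])) for v in range(0,w.shape[0],step) if w[v].any()])
M=[]
for im in (s,t):
    h=cv2.cvtColor(im,cv2.COLOR_BGR2HSV); M.append(((h[...,0]<20)&(h[...,1]>62)))
rows(M[0],(272,288,306,352),3); rows(M[0],(306,240,346,292),3); rows(M[0],(298,215,350,245),3)
rows(M[1],(195,230,228,290),4); rows(M[1],(270,215,310,260),4)
g=cv2.cvtColor(t,cv2.COLOR_BGR2GRAY).astype(int)
for u in range(215,275,14): print("top col",u,g[240:256,u])
g=cv2.cvtColor(s,cv2.COLOR_BGR2GRAY).astype(int)
for v in (256,264,272,280,286): 
    u0=int(319-(v-250)*.62-12); print("side row",v,u0,g[v,u0:u0+26])
E
```

```text
(272, 288, 306, 352) [(288, np.int64(272), np.int64(274)), (291, np.int64(272), np.int64(289)), (294, np.int64(279), np.int64(293)), (297, np.int64(277), np.int64(295)), (300, np.int64(276), np.int64(295)), (303, np.int64(277), np.int64(294)), (306, np.int64(279), np.int64(292)), (309, np.int64(282), np.int64(290)), (312, np.int64(282), np.int64(289)), (315, np.int64(282), np.int64(290)), (318, np.int64(282), np.int64(290)), (321, np.int64(283), np.int64(290)), (324, np.int64(283), np.int64(290)), (327, np.int64(283), np.int64(291)), (330, np.int64(283), np.int64(291)), (333, np.int64(281), np.int64(294)), (336, np.int64(278), np.int64(297)), (339, np.int64(276), np.int64(298)), (342, np.int64(276), np.int64(297)), (345, np.int64(278), np.int64(296)), (348, np.int64(281), np.int64(291))]
(306, 240, 346, 292) [(240, np.int64(316), np.int64(339)), (243, np.int64(315), np.int64(337)), (246, np.int64(315), np.int64(330)), (249, np.int64(324), np.int64(328)), (252, np.int64(322), np.int64(326)), (255, np.int64(320), np.int64(326)), (258, np.int64(320), np.int64(326)), (261, np.int64(320),
[... 1608 characters left out ...]
97 178]
top col 271 [ 67  67  63  67  90 127 155 156 146 142 172 207 213 201 166 145]
side row 256 303 [152 155 157 155 152 153 155 153 143 142 148 145 136 123 104 139 113  82  80  78  80  80  79  75 134 152]
side row 264 298 [ 70 104 180 202 200 201 201 194 167 149 147 143 132 122 124 151 160 160 157 155 155 114  79  81  81  82]
side row 272 293 [124 124 123 150 160 189 199 187 158 145 148 141 130 119 134 184 202 204 199 199 200 204 203 201 202 182]
side row 280 288 [203 201 201 202 202 202 201 178 151 148 146 139 127 113 143 187 202 203 202 202 202 201 202 202 176 140]
side row 286 284 [203 202 203 185 144 126 128 131 141 147 148 138 127 115 105 119 126 127 125 125 127 162 179 176 175 194]
```

```bash
python3 - <<'E'
from h import *
np.set_printoptions(precision=4,suppress=True,linewidth=150)
z=.004
P=onz("side",(287,340.5),z);Q=onz("side",(322.6,281.5),z);P2=onz("top",(210.5,274),z)
print("plain",P,P2,"shelf",Q,np.linalg.norm(P-Q),"ang",np.degrees(np.arctan2(*(Q-P)[[1,0]])))
for n,L in (("side",((309.2,264),(304,272),(298.8,280))),("top",((229,246.85),(243,247.2),(257,247.4),(271,247.4)))):
    w=np.array([onz(n,p,.15) for p in L]); d=w[-1]-w[0]; print(n,w[0],w[-1],np.degrees(np.arctan2(d[1],d[0])))
# plain boss face centre and posts axes mid-height
print("boss", onz("side",(285.7,299.5),.15))
print("shelf post z~.08",onz("side",(323,263),.06),"plain post",onz("side",(286.5,321),.075))
print("shelf corners z.198", [onz("side",p,.198) for p in ((300,236),(346,229))])
# tin & jam from side base
print("tin",onz("side",(150+288/2.5,150+355/2.5),0),"jam",onz("side",(150+350/2.5,150+295/2.5),0))
print("tin top",onz("side",(150+288/2.5,150+280/2.5),.11),onz("top",(180+213/2.5,180+108/2.5),.11),"jam top",onz("side",(150+348/2.5,150+235/2.5),.099))
print("timer top",onz("side",(150+436/2.5,150+180/2.5),.241))
E
```

```text
plain [0.4981 0.5087 0.004 ] [0.4948 0.5072 0.004 ] shelf [0.572 0.238 0.004] 0.28064362108935975 ang -74.72622610625577
side [0.5418 0.3465 0.15  ] [0.5208 0.4221 0.15  ] 105.54691699027214
top [0.5197 0.4316 0.15  ] [0.5562 0.2979 0.15  ] -74.72843208004817
boss [0.498  0.5079 0.15  ]
shelf post z~.08 [0.5837 0.2202 0.06  ] plain post [0.498  0.5079 0.075 ]
shelf corners z.198 [array([0.6054, 0.3051, 0.198 ]), array([0.5188, 0.1958, 0.198 ])]
tin [0.6865 0.3787 0.    ] jam [0.7009 0.2385 0.    ]
tin top [0.6853 0.3719 0.11  ] [0.6864 0.3642 0.11  ] jam top [0.6964 0.2443 0.099 ]
timer top [0.5534 0.2573 0.241 ]
```

Bar direction is −74.75°, with n·p = 0.614. The shelf axis is at (0.572, 0.238) and the plain axis at (0.497, 0.508), a spacing of 280 mm, which matches. The caddy is at about (0.458, −0.354) with its jaw axis at 25°. Grasping now.

```bash
python3 - <<'E'
from h import *
np.set_printoptions(precision=4,suppress=True,linewidth=150)
print("tumbler",onz("side",(150+620/2.5,150+115/2.5),0),onz("top",(180+705/2.5,180+293/2.5),0))
c=np.array([.458,-.354]); yaw=np.radians(25.2); best=None
y2=np.radians(15.25); pl=np.array([.965,.263])*.6142+np.array([.263,-.965])*-.2295
for k in (0,np.pi):
    q=robot.ik([*c,.25],down(yaw+k)); q2=robot.ik([*pl,.3],down(y2+k)); print(k,q,q2)
    if q is not None and q2 is not None:
        w=max(abs(q[6]),abs(q2[6]))
        if best is None or w<best[0]: best=(w,k)
k=best[1]; print("k",k,"place",pl)
R=down(yaw+k)
robot.move_ptp([*c,.22],R)
hit=robot.move_linear([*c,.064],.12,threshold=8); print("hit",hit,robot.get_state()["ee_pos"])
if not hit:
    robot.gripper_to(.03); print("open",robot.get_state()["opening"],robot.get_state()["force"])
    robot.move_linear([*c,.30],.2); st=robot.get_state(); print(st["opening"],st["force"],st["moment"],st["time"])
shot("side","g1",(360,80,520,240),4); shot("top","g1t")
E
```

```text
tumbler [ 0.651  -0.3721  0.    ] [ 0.6447 -0.3533  0.    ]
0 [ 0.6595  0.3132 -0.0678  1.7016  0.0231  1.1276  1.0249] [ 0.0583  0.7002 -1.2084  1.4104  0.6507  1.4672 -0.8646]
3.141592653589793 [ 0.8529  0.3277 -0.3097  1.6948  0.1084  1.1359 -2.1889] [ 0.0098  0.6379 -1.0855  1.4119  0.5616  1.4231  2.3353]
k 0 place [0.5323 0.383 ]
hit False [ 0.4583 -0.3542  0.0646]
open 0.04843799673714204 [-0.4128  0.0111  0.9654]
0.04854070646727673 [-1.5946  0.0185 -3.1536] [-0.0594  0.0494  0.006 ] 9.8833
```

View pics/g1.png

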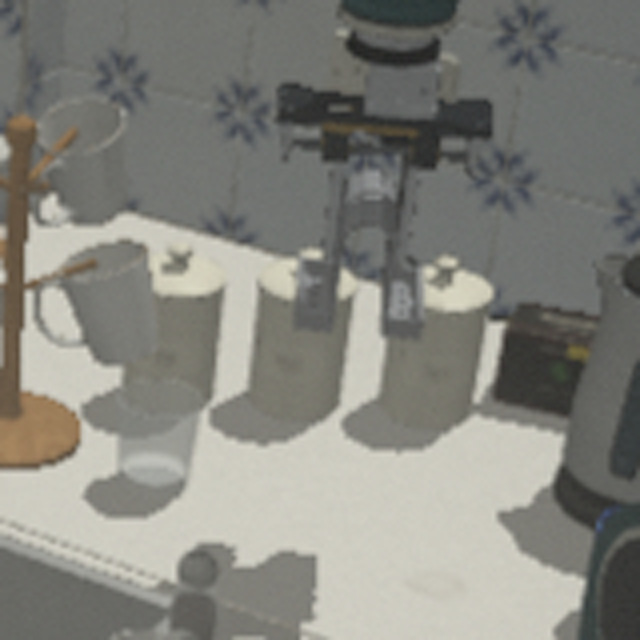

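Side crop: the caddy is held level between the fingers, with the grip at 48.5 mm, which is the plate width. Now I'll carry it over high and view it above the bar.

```bash
python3 - <<'E'
from h import *
np.set_printoptions(precision=4,suppress=True,linewidth=150)
pl=np.array([.5323,.383]); R=down(np.radians(15.25))
robot.move_linear([.458,-.354,.42],.2)
q=robot.get_state()["qpos"]; a=np.arctan2(pl[1],pl[0]); q[0]=-a; q[6]=np.radians(15.25)-a
robot.goto_joints(q); print(robot.get_state()["ee_pos"])
print(robot.ik([*pl,.30],R))
robot.move_ptp([*pl,.30],R); st=robot.get_state(); print(st["ee_pos"],st["opening"],st["force"],st["time"])
shot("side","c1",(220,130,420,370),2.5); shot("top","c1t",(180,120,360,290),2.5)
a=cv2.imread("pics/c1.png");b=cv2.imread("pics/c1t.png")
w=np.zeros((600,950,3),np.uint8);w[:,:500]=a;w[:b.shape[0],500:]=b
cv2.imwrite("pics/c1b.png",cv2.resize(w,(800,505)))
E
```

```text
[0.4724 0.3341 0.4186]
[-0.6349  0.4204 -0.0503  1.4362  0.0214  1.2855 -0.4206]
[0.5325 0.3827 0.3013] 0.04859811582146899 [ 0.1215 -0.4368 -2.0426] 13.8083
```

View pics/c1b.png

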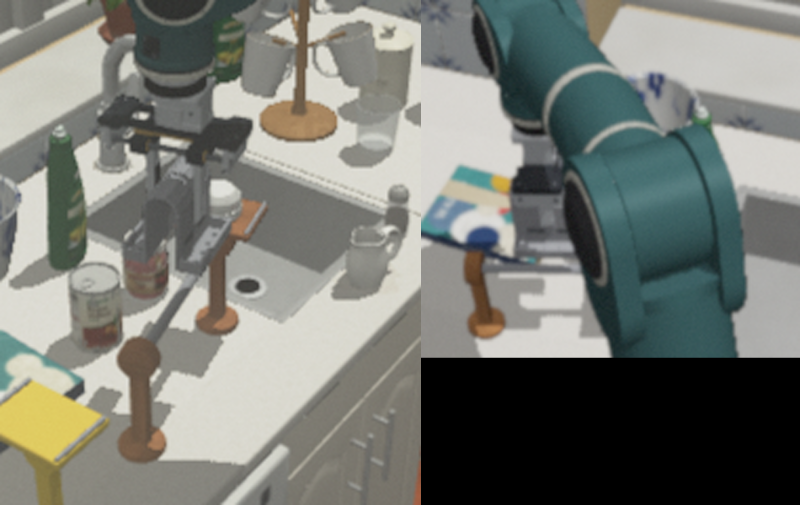

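The caddy hangs level above the bar, aligned with it by the side view: bar at (190,290), caddy at (180,215). Lowering gently with a force stop.

```bash
python3 - <<'E'
from h import *
np.set_printoptions(precision=4,suppress=True,linewidth=150)
pl=[.5323,.383]
h=robot.move_linear([*pl,.132],.1,threshold=6); st=robot.get_state(); print(h,st["ee_pos"],st["force"])
if not h:
    h=robot.move_linear([*pl,.114],.015,threshold=1.5); st=robot.get_state(); print(h,st["ee_pos"],st["force"],st["moment"],st["time"])
shot("side","d1",(220,190,380,310),5)
E
```

```text
False [0.5325 0.3832 0.1325] [-0.2292  0.5176 -3.2171]
True [0.5323 0.3829 0.1209] [-1.0386 -0.264   6.4202] [-0.2096  0.1599  0.0359] 16.5083
```

View pics/d1.png

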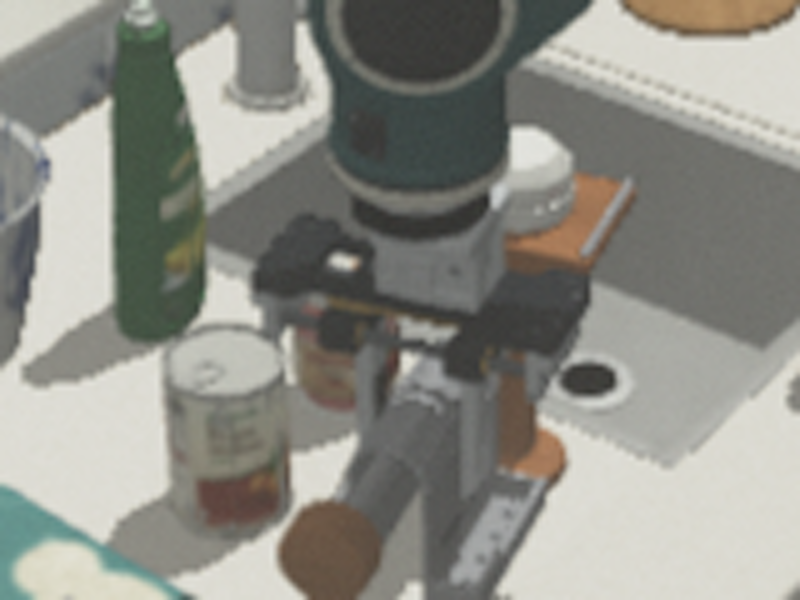

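Contact came at z = 0.1209 against 0.1215 predicted. The crop shows the caddy straddling the bar, arch at (430,400), one tray each side. Now I'll let go, back off and get into position behind its far end.

```bash
python3 - <<'E'
from h import *
np.set_printoptions(precision=4,suppress=True,linewidth=150)
n=np.array([.965,.263]); b=np.array([.263,-.965]); P=lambda s:n*.6142+b*s
robot.gripper_to(.085); robot.pause(.3)
st=robot.get_state(); print(st["opening"],st["force"])
x,y,_=st["ee_pos"]
robot.move_linear([x,y,.26],.15)
robot.move_linear([*P(-.313),.26],.15)
robot.gripper_to(.03)
shot("side","e1",(220,190,380,310),5)
print(robot.get_state()["time"],robot.get_state()["opening"])
E
```

```text
0.08469173848831588 [0.4801 0.3729 0.5298]
20.4 0.02983045151740168
```

View pics/e1.png

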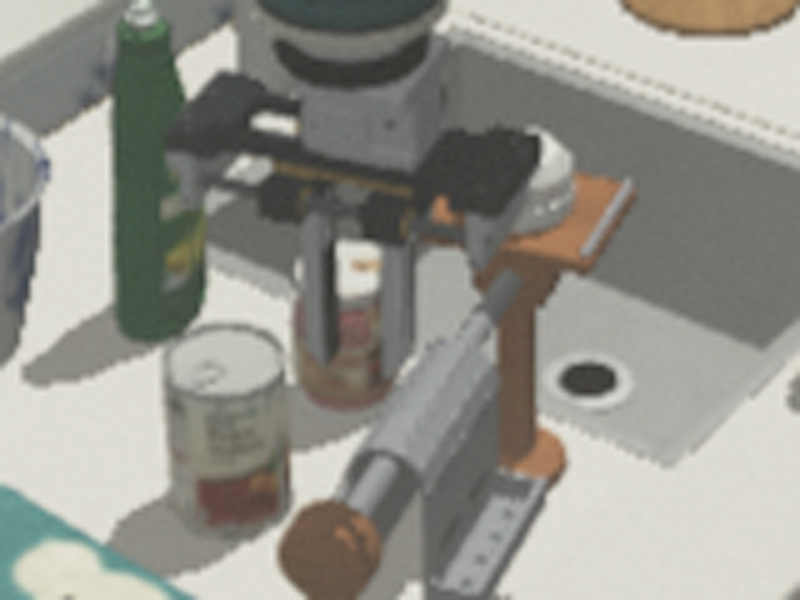

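The caddy hangs free and straight on the bar (near arch edge about (395,450), boss at (330,550)). Lowering behind it and pushing until it stops.

```bash
python3 - <<'E'
from h import *
np.set_printoptions(precision=4,suppress=True,linewidth=150)
n=np.array([.965,.263]); b=np.array([.263,-.965]); P=lambda s:n*.6142+b*s
print("near end s",onz("side",(299,280),.162)[:2]@b)
h=robot.move_linear([*P(-.313),.137],.1,threshold=5); st=robot.get_state(); print(h,st["ee_pos"],st["force"])
if not h:
    for s in range(3):
        h=robot.move_linear([*P(-.190),.137],.04,threshold=4); st=robot.get_state()
        print(h,"s",st["ee_pos"][:2]@b,"n",st["ee_pos"][:2]@n,st["force"],st["force"][:2]@b,st["time"])
        if st["ee_pos"][:2]@b>-.218: break
shot("side","f1",(220,190,380,310),5)
E
```

```text
near end s -0.2843035013814584
False [0.5106 0.4638 0.1377] [-0.2403 -0.5392 -0.6297]
True s -0.21225205722497534 n 0.614271352168258 [0.8535 3.6155 2.5843] -3.2644737309064533 23.9917
```

View pics/f1.png

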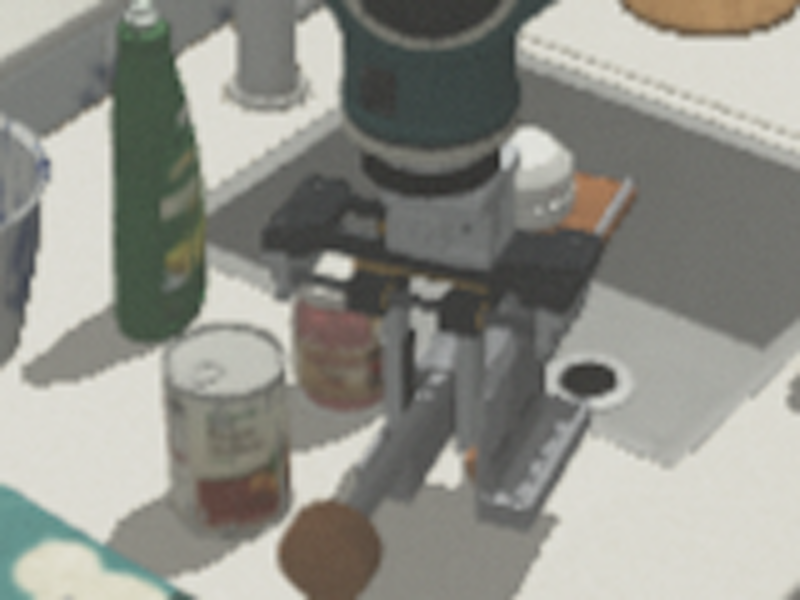

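It stopped at s = −0.212, against −0.2105 predicted for contact with the boss. I'll confirm with a firmer nudge, then retreat along the bar and look.

```bash
python3 - <<'E'
from h import *
np.set_printoptions(precision=4,suppress=True,linewidth=150)
n=np.array([.965,.263]); b=np.array([.263,-.965]); P=lambda s:n*.6142+b*s
h=robot.move_linear([*P(-.195),.137],.03,threshold=8); st=robot.get_state()
print(h,"s",st["ee_pos"][:2]@b,st["force"],st["force"][:2]@b,st["moment"])
robot.move_linear([*P(-.245),.137],.04); print(robot.get_state()["force"])
robot.move_linear([*P(-.270),.137],.1)
robot.move_linear([*P(-.270),.40],.2)
q=robot.get_state()["qpos"]; q[0]-=.75; robot.goto_joints(q)
print(robot.get_state()["time"])
shot("side","h1",(240,190,400,310),5); shot("top","h1t",(190,200,320,297),6)
E
```

```text
True s -0.21228208056802525 [-0.169   2.443   1.0996] -2.4019852322609454 [ 0.3781  0.0668 -0.0245]
[-1.1004 -0.4958  0.3596]
28.8917
```

View pics/h1.png

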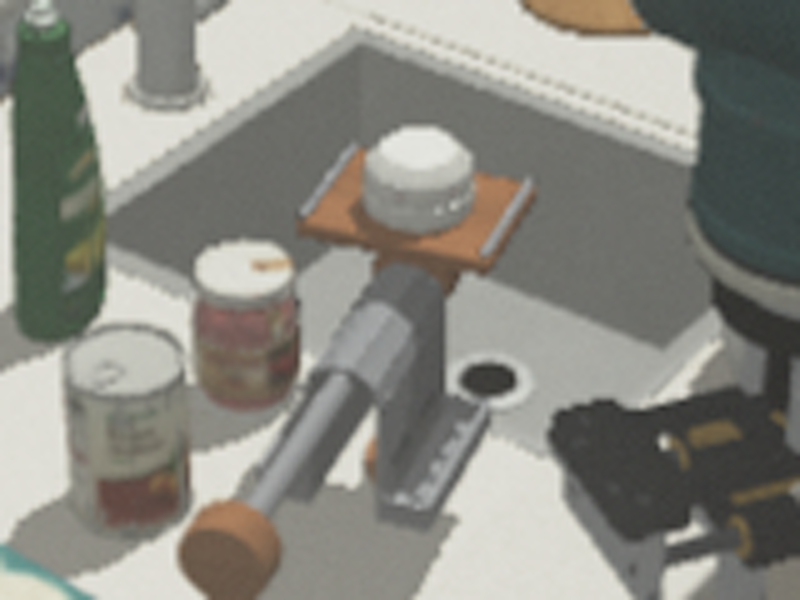

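View pics/h1t.png

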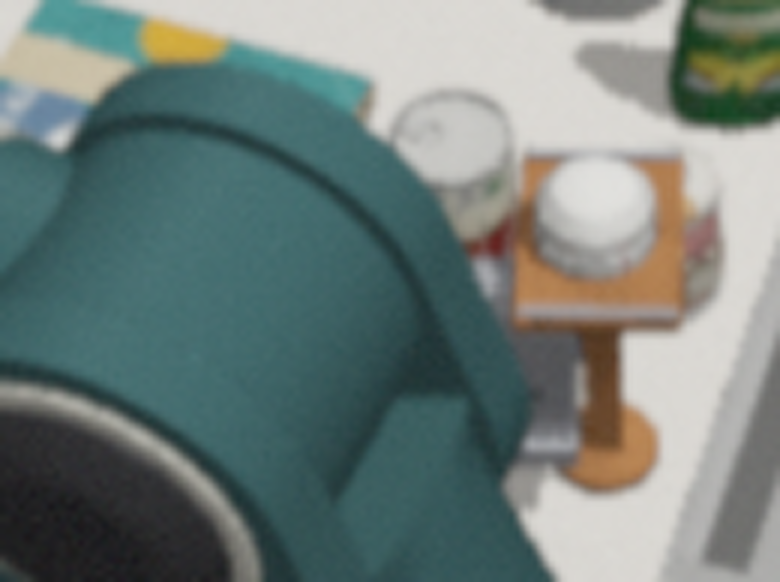

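Top view: the caddy's tray end (575,455) lies at the shelf post and runs under the shelf. Side view: the caddy hangs straight, the bar runs free from the boss (230,550) to the near arch edge (370,375), and the timer is still on the shelf. A numeric check before handing in.

```bash
python3 - <<'E'
from h import *
np.set_printoptions(precision=4,suppress=True)
n=np.array([.965,.263]); b=np.array([.263,-.965])
f=lambda N,uv,z:(onz(N,uv,z)[:2]@b,onz(N,uv,z)[:2]@n)
print("near tray corner",f("side",(240+430/5,190+524/5),.057),"expect -.2025 .560")
print("far tray corner bottom",f("top",(190+575/6,200+462/6),.057),"expect -.0925 .560")
p=lambda k:cv2.imread(f"pics/{k}_full.png")[215:240,305:345].astype(float)
g=lambda i:cv2.cvtColor(cv2.imread(f"pics/{i}_full.png"),cv2.COLOR_BGR2GRAY).astype(np.float32)
for nm,(x0,y0,x1,y1) in dict(timer=(308,210,340,235),tin=(250,252,280,300),jam=(276,236,302,260)).items():
    a,c=g("side1")[y0:y1,x0:x1],g("h1")[y0:y1,x0:x1]; print(nm,"shift px",cv2.phaseCorrelate(a,c))
robot.sign_off()
E
```

```text
near tray corner (np.float64(-0.197208589285011), np.float64(0.5603452873019702)) expect -.2025 .560
far tray corner bottom (np.float64(-0.09244237427961069), np.float64(0.5631363457015742)) expect -.0925 .560
timer shift px ((0.014739498224045633, 0.4146546624898857), 0.9984975582361222)
tin shift px ((0.07604758618128038, -0.035391337255926913), 0.9919175542063183)
jam shift px ((0.5651012248329152, 0.056309822615391525), 0.9576489767174662)
the job is handed in; nothing more can be done
```

The caddy is hanging on the bar, pushed up against the shelf upright, and I've handed the job in. I gripped it by its side plates and lowered it until it touched the bar, 0.6 mm from the predicted height. I let go, then pushed it along the bar with the fingertips on its far end.

**Home against the upright:** it stopped where the boss should be, within about 2 mm. A second, firmer nudge moved it no further. In the last pictures the far tray corner was where expected (s −0.0924 against −0.0925). The near corner read about 5 mm closer to the upright than expected, which I put down to picking a blurry pixel. The job took about 29 s of the 64 s allowed.

**Hanging straight:** it looks straight in the side picture.

**Timer, tin and jam:** compared with the earlier side picture, they shifted 0.6 px or less. The timer read 0.4 px and the jam 0.6 px, and new shading around them may explain that. I didn't measure the salt, jug or tumbler, but the robot did not go near them low down.

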